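Tighten the window ring of an inspection camera with a two-pin spanner

TASK

The aluminium ring that holds the window of the blue camera head is loose. Take the orange-handled two-pin spanner from its grey holder, seat both pins fully in the two holes of the ring before you turn it, and with them turn the ring clockwise until it comes up against its stop. Press and turn gently, never with more than about 25 N on the ring, then stand the spanner back in its holder and leave the other things on the bench where they are.

Things in the scene. Friction and masses are not known exactly. Their poses are not given: they have to be found in the camera images.
- camera_head: blue round camera head, 92 mm across, its rim 52 mm above the bench, fixed on a 112x112x10 mm plate; origin under its centre, z up. Two blue lugs (tops 50 mm high, reaching 56 mm out) stand on its sides on the +x and -x axes of this frame; a cable socket reaches 66 mm out on the +y side.
- ring_top (a point): centre of the unpressed top face of the aluminium ring on the head, 62 mm above the bench; fixed to camera_head, with its axes (neither sinks nor turns with the ring). Ring: 69 mm outside, bore 30 mm, 10 mm thick, 10 mm proud of the head. It lies on a spring: gives way from about 2 N, then 1.5 N per mm, bottoms after 4 mm (about 8 N). Free depth under its face 34 mm.
- ring (a joint): turn of the ring, rad, growing clockwise seen from above; starts at 0 to 0.25, stop at 1.10 (tight), friction 0.2 N m, stays where left. It has two opposite 8 mm through holes, 24 mm from its centre. WHERE they lie at the start is not measured: the line through them is within 0.55 rad either way of the lugs. Look, or slide the pins round the face at a few newtons till they drop in.
- spanner_grip (a point): the two-pin spanner, loose, upright in the holder, 0.15 kg: centre of its orange handle (30 mm along x, 20 mm along y, 56 mm tall). x runs along the crossbar, z up; grip it from above across the 20 mm (y). Steel crossbar 70 x 18 x 10 mm, underside 44 mm below. Its shank twists like a spring, 0.4 rad per N m, so the bar lags the handle under load (0.08 rad while the ring turns).
- spanner_tips (a point): point midway between the tips of the two pins, on the spanner's axis, 52 mm below spanner_grip; axes of the crossbar. Pins 5 mm thick, round-ended, 24 mm either side along x, 8 mm long below the crossbar. A black nose between them (27 mm thick, tapered to 19) reaches 6 mm lower than the tips and enters the ring's bore first. Fully in: crossbar on the ring. Same either way round.
- holder_top (a point): centre of the rim of the fixed grey holder, 24 mm above the bench; x along its length, z up. 89x50 mm outside, pocket 61 mm (x) by 34 mm (y), 21 mm deep. The spanner hangs with nose and pins in the pocket and its crossbar ends on the rim (spanner_tips 8 mm below this point), either way round.
- date_stamp: red-handled date stamp, 25x42x76 mm, standing; origin under its centre
- tape_1: roll of tape lying flat, 100 mm across, 25 mm high; origin under its centre
- pen_red: red ball pen, 142 mm long, lying; origin under its centre
- test_wand_0: red test stick, 22x150x9 mm, lying; origin under its centre
Things that resemble listed ones, but are neither listed nor needed, are in the scene too. Leave any green look-alike of the part that bears spanner_grip alone.

How it is judged:
By the outcome, as a careful person would: the job done as asked, in the order asked, and still so for the second after the job is handed in, with the robot touching nothing.
It also fails if it takes over 69 s, if anything falls off the work surface, if the arm or the gripper's body presses on something with over 40 N, if the wrist force passes 120 N, or if a joint passes its speed limit or range.

ROBOT

A 6-joint arm with a two-finger parallel gripper is mounted at the origin on a cart in front of the work surface, level with it; the furniture and walls round the work are solid. World frame = base frame: x ahead of the robot, y to its left, z up, the work surface at z = 0. Lengths are in mm, angles in rad, forces in N, time in s.
With the tool pointing down it reaches from about 225 to 875 mm from the base axis. Payload 3.4 kg.
Tool frame: the origin (TCP) lies midway between the tips of the shut fingers; the grasp point (between the pads) lies 19 mm behind it (robot.grip_depth is the distance from the TCP to the grasp point, in mm); z points along the fingers, y is the line along which they close (so a half turn about z gives the same grasp; the last joint's range is limited). The gripper opens to 85 mm and grips with 20 to 120 N. Pads are 22 mm wide; open, the fingers measure 114 mm over their backs; the gripper's body (76 mm by 85 mm) begins 54 mm behind the grasp point. The pads swing forward as they close: fully open they stand 13 mm farther back than shut.
Start: joints at [1.098, 0.276, 1.505, -0, 1.361, -0.121], TCP at [198.157, 539.814, 208.528] pointing down, gripper open.
Joint ranges: [-2.89, 2.89], [-0.75, 2.08], [0.22, 2.7], [-1.18, 4.32], [0.11, 2.71], [-2.7, 2.7]. Speed limits (rad/s): [2.57, 2.57, 3.14, 3.14, 3.14, 3.14].

INTERFACE

Orientations are given as a rotation vector (axis times angle).
In Python, from cell import robot gives the robot as it stands.
- The arm moves only by the tool carry_out, never from a script. Its arguments are lists of equal length, an entry for each row: "fingers": the gripper's target within -1 to 1 (fully open at 1, half-way at 0, shut at -1); "dp": the shift along the world's x, y, z scaled (see below), a list of three; "roll": the turn about the world's z scaled (see below). In form: {"fingers": [fingers, ...], "dp": [[tx, ty, tz], ...], "roll": [roll, ...]}. A call has 1 to 20 rows; each row is the pose to reach, as a shift and turn from the pose commanded when the call began; what a row does not reach only later rows make up. The controller multiplies each number of a shift by 0.6 m and each number of a turn by pi/2 rad. A row lasts 1/10 s, in which the tool goes at most 50 mm and 8.59 degrees, less where a joint would pass 70% of its speed; a pose out of reach is approached as far as the arm can. A call with a number of a shift or a turn outside -1 to 1 is refused whole. A call with a gripper value outside its range is refused whole. The fingers move at their own pace and stop on an object; the grip force is fixed at half the most. Time passes only in rows, so rows that repeat a pose let the fingers close. It gives the time, the measured TCP pose, the force, the opening and the grip force at its end, in the units of the state.
- robot.get_state(): the state, without advancing time (a new reading comes with each control period).
- robot.camera(name): name is "side" or "top" or "wrist"; returns a dict with "img" (420x560x3 uint8, red, green, blue), "z_map" (420x560 float32, mm along the optical axis (not along the pixel's ray), 0 where there is no reading), "fov_y" (degrees; the focal length in pixels is half the picture's height over the tangent of half this angle, whatever the lens; pixels are square), "cx", "cy" (the principal point, pixels), "pose" (4x4, takes a point from camera to world coordinates); the wrist camera has in their place "T_tool_cam" (4x4, takes a point from camera to tool coordinates, whose origin is the TCP and whose axes are the flange's). Camera axes: x right, y up, looking along -z (the intrinsics and any distortion apply to the point x, -y, -z); pixel columns grow to the right and rows downward; lengths in mm; the calibration is good to about 2 mm. A picture is of the moment at which its call begins: read the wrist's pose just before it.
- robot.finish_job(): hands the job in; it is judged then, once.
The state is a dict: "clock": time; "qpos": joint angles; "dq": joint speeds; "joint_torque": joint torques, N m; "tcp_pos": TCP position; "tool_rot": TCP orientation; "contact_force": force on the tool from outside, world axes, zero at the start; "wrist_torque": the same for the moment, N m; "finger_gap": opening from 0.0 (shut) to 1.0 (fully open); "grip_force": force on a finger pad.
Only numpy, scipy, OpenCV 4.12 (cv2) and the standard library are available. Lean on these libraries where they do the work, as an engineer would, in place of code of your own. Each camera call takes 0.05 s, during which the arm holds its last target. There are 200 camera calls.

## Working session

There is one attempt and no reset: what is moved stays moved. The work goes in short steps, Python scripts to look and compute and a tool call to move; the robot and the scene stay as the last step left them, time stands still between calls to the robot, and variables do not carry over. Pictures are saved under pics/ and viewed, at most 10 in all, crops included, and the job is handed in when it is done.

Besides the shell and the picture viewer there is one more tool, called after ">>>" as name(argument=value, ...) on one line, values as JSON. carry_out: Moves the arm, as the interface text tells. Its arguments: {"type":"object","properties":{"fingers":{"type":"array","items":{"type":"number"}},"dp":{"type":"array","items":{"type":"array","items":{"type":"number","minimum":-1,"maximum":1}}},"roll":{"type":"array","items":{"type":"number","minimum":-1,"maximum":1}}},"required":["fingers","dp","roll"]}

```bash
mkdir -p pics; ls
cat > h.py <<'E'
import numpy as np, cv2
from cell import robot
from scipy.spatial.transform import Rotation as R
def cam(n):
    s=robot.get_state(); c=robot.camera(n)
    if n=='wrist':
        T=np.eye(4);T[:3,:3]=R.from_rotvec(s['tool_rot']).as_matrix();T[:3,3]=s['tcp_pos'];c['pose']=T@c['T_tool_cam']
    c['f']=c['img'].shape[0]/2/np.tan(np.radians(c['fov_y'])/2); return c
def save(c,p): cv2.imwrite(p,c['img'][...,::-1])
def ray(c,u,v):
    d=np.array([(u-c['cx'])/c['f'],-(v-c['cy'])/c['f'],-1.]); return c['pose'][:3,3],c['pose'][:3,:3]@d
def onz(c,u,v,z):
    o,d=ray(c,u,v); return o+d*(z-o[2])/d[2]
def cloud(c):
    h,w=c['z_map'].shape; u,v=np.meshgrid(np.arange(w),np.arange(h)); z=c['z_map']
    P=np.stack([(u-c['cx'])/c['f']*z,-(v-c['cy'])/c['f']*z,-z],-1)
    return P@c['pose'][:3,:3].T+c['pose'][:3,3]
E
python3 - <<'E'
from h import *
print(robot.get_state())
for n in('top','side','wrist'):
    c=cam(n); save(c,f'pics/{n}0.png'); print(n,c['fov_y'],c['cx'],c['cy'],[k for k in c],np.round(c['pose'],3).tolist())
E
```

```text
pics
{'clock': 0.0, 'qpos': array([ 1.09794992e+00,  2.76582090e-01,  1.50613321e+00,  3.45802239e-05,
        1.36070709e+00, -1.20993073e-01]), 'dq': array([ 0.00086516, -0.00170756,  0.00112226, -0.00102361,  0.000339  ,
       -0.00067657]), 'joint_torque': array([-2.64858099e-03, -4.16782093e+01, -2.45799333e+01, -3.21403068e-04,
        1.11230501e-02,  1.94734980e-05]), 'tcp_pos': array([197.89330902, 539.26372651, 207.64708401]), 'tool_rot': array([-5.49754989e-01, -3.09253940e+00,  2.73234886e-03]), 'contact_force': array([-1.03814422,  0.34342365,  0.47335948]), 'wrist_torque': array([-0.02340487, -0.04488158,  0.07005326]), 'grip_force': 0.0, 'finger_gap': 1.0037593825728142}
top 44.00287496394975 285.07803811367165 205.43800296106136 ['img', 'z_map', 'fov_y', 'cx', 'cy', 'pose', 'f'] [[-0.006, 0.992, -0.125, 401.871], [-1.0, -0.005, 0.006, 36.277], [0.005, 0.125, 0.992, 1221.431], [0.0, 0.0, 0.0, 1.0]]
side 54.18898663234296 283.23775576241127 207.35065511223348 ['img', 'z_map', 'fov_y', 'cx', 'cy', 'pose', 'f'] [[1.0, 0.021, 0.021, 549.937], [0.011, 0.375, -0.927, -930.213], [-0.027, 0.927, 0.375, 452.221], [0.0, 0.0, 0.0, 1.0]]
wrist 65.2381502879265 277.99803665281297 206.0430614452955 ['img', 'z_map', 'fov_y', 'cx', 'cy', 'T_tool_cam', 'pose', 'f'] [[0.345, -0.906, -0.247, 134.673], [0.939, 0.332, 0.091, 562.987], [-0.001, -0.263, 0.965, 372.109], [0.0, 0.0, 0.0, 1.0]]
```

View pics/top0.png

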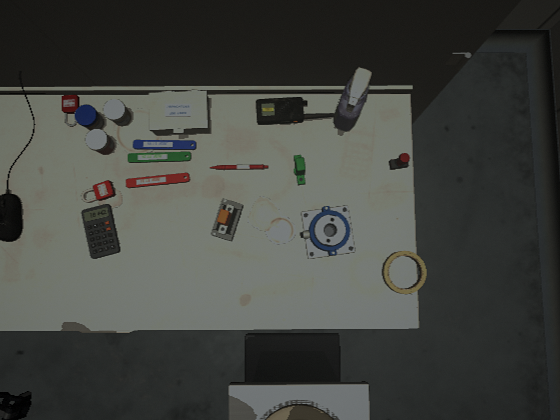

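View pics/side0.png

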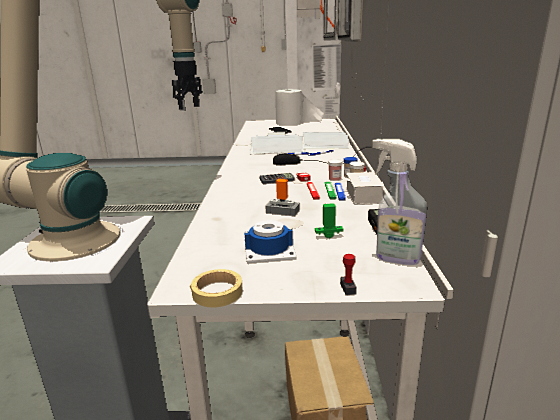

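The top view shows the orange spanner in its grey holder at (228,218), the green look-alike at (299,170) and the blue head at (330,230). In the side view they are at (282,190), (329,220) and (269,240). The orange one in the holder fits the description.

Run:
```python
from h import *
c=cam('top'); P=cloud(c); hsv=cv2.cvtColor(c['img'],cv2.COLOR_RGB2HSV)
H,S,V=[hsv[...,i].astype(int) for i in range(3)]
def box(u0,v0,u1,v1):
    m=np.zeros(H.shape,bool); m[v0:v1,u0:u1]=1; return m
def rep(n,m):
    Q=P[m]; print(n,m.sum(),'med',np.median(Q,0).round(1),'min',np.percentile(Q,2,axis=0).round(1),'max',np.percentile(Q,98,axis=0).round(1))
b=box(205,190,250,250)
org=b&(H<20)&(S>150)&(V>80)
rep('orange',org); t=org&(P[...,2]>85); rep('orange top',t)
print('spanner handle top rect',cv2.minAreaRect(P[t][:,:2].astype(np.float32)))
hold=b&(P[...,2]>14)&(P[...,2]<32); rep('holder',hold)
print('holder rect',cv2.minAreaRect(P[hold][:,:2].astype(np.float32)))
bb=box(290,195,370,265)
blue=bb&(H>95)&(H<125)&(S>120); rep('blue',blue)
rt=bb&(P[...,2]>57); rep('ring',rt); print(cv2.minEnclosingCircle(P[rt][:,:2].astype(np.float32)))
print('ringrect',cv2.minAreaRect(P[rt][:,:2].astype(np.float32)))
rim=bb&blue&(P[...,2]>44); rep('rim',rim); print(cv2.minEnclosingCircle(P[rim][:,:2].astype(np.float32)))
for (n,m) in (('desk',box(250,270,300,310)),): rep(n,m)
pl=bb&(P[...,2]>5)&(P[...,2]<20); print('plate',cv2.minAreaRect(P[pl][:,:2].astype(np.float32)))
a=cv2.resize(c['img'][190:270,200:290],None,fx=4.4,fy=4.4,interpolation=cv2.INTER_CUBIC)
d=cv2.resize(c['img'][190:270,285:375],None,fx=4.4,fy=4.4,interpolation=cv2.INTER_CUBIC)
cv2.imwrite('pics/crop1.png',np.clip(np.hstack([a,d])[...,::-1].astype(float)*1.5,0,255))
```

```text
orange 115 med [521.3 164.8  96.5] min [507.9 154.3  92.2] max [534.6 175.6  99.9]
orange top 115 med [521.3 164.8  96.5] min [507.9 154.3  92.2] max [534.6 175.6  99.9]
spanner handle top rect ((521.0442504882812, 164.95794677734375), (19.340152740478516, 28.281429290771484), 70.56893157958984)
holder 456 med [517.3 159.8  24.7] min [476.2 131.1  16.5] max [566.3 195.3  31.2]
holder rect ((521.8523559570312, 163.80111694335938), (50.152103424072266, 89.2977066040039), 72.7202377319336)
blue 423 med [490.6 -66.7  52.2] min [ 444.6 -112.3   47.9] max [540.7 -26.9  57.6]
ring 621 med [492.  -70.7  62.7] min [ 401.9 -103.8   57.8] max [ 523.7   36.3 1221.4]
((456.04791259765625, -37.88416290283203), 91.84288787841797)
ringrect ((453.3815002441406, -43.62603759765625), (69.3929214477539, 177.0205535888672), 54.213768005371094)
rim 421 med [490.6 -66.7  52.2] min [ 445.8 -112.3   48.1] max [540.7 -26.9  57.6]
((464.73846435546875, -30.62135887145996), 91.80307006835938)
desk 2000 med [360.1  53.5  -0.4] min [315.1  -0.5  -5.4] max [404.1 109.4   4.5]
plate ((498.43096923828125, -75.32040405273438), (185.92529296875, 162.15013122558594), 89.67426300048828)[ WARN:0@0.753] global loadsave.cpp:1063 imwrite_ Unsupported depth image for selected encoder is fallbacked to CV_8U.
```

View pics/crop1.png

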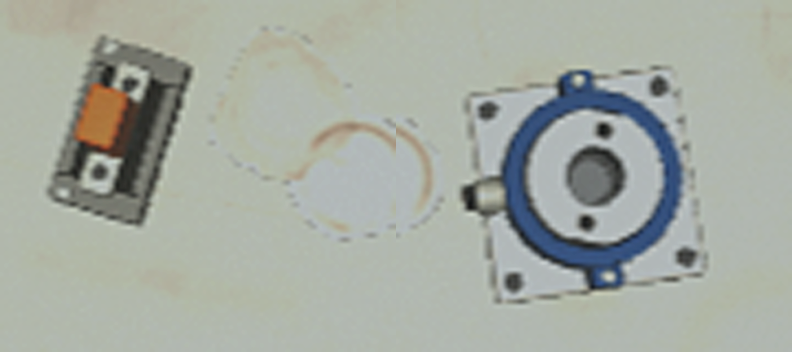

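The crop confirms the orange handle at crop (103,117), with crossbar and holder. The ring's holes are at crop (604,130) and (586,222), and the lugs at (579,80) and (606,276). I'll hover between the two parts to refine with the wrist camera.

>>> carry_out(fingers=[1,1,1,1,1,1,1,1,1,1,1,1,1,1], dp=[[0.54,-0.625,0],[0.54,-0.625,0],[0.54,-0.625,0],[0.54,-0.625,0],[0.54,-0.625,0],[0.54,-0.625,0],[0.54,-0.625,0],[0.54,-0.625,0],[0.54,-0.625,0],[0.54,-0.625,0],[0.54,-0.625,0],[0.54,-0.625,0],[0.54,-0.625,0],[0.54,-0.625,0]], roll=[0.032,0.032,0.032,0.032,0.032,0.032,0.032,0.032,0.032,0.032,0.032,0.032,0.032,0.032])

```text
clock: 1.6
tcp_pos: [521.1, 166.0, 208.6]
tool_rot: [-0.469, -3.106, -0.001]
contact_force: [0.3, 0.2, 0.4]
finger_gap: 1.0
grip_force: 0.0
```

Run:
```python
from h import *
c=cam('wrist'); np.savez('w1.npz',**c); save(c,'pics/w1.png')
s=robot.get_state(); print(s['clock'],s['tcp_pos'],s['tool_rot'],s['contact_force'],s['wrist_torque'])
t=cam('top'); np.savez('t1.npz',**t)
for n,(x,y) in dict(h1=(604,130),h2=(586,222),bore=(596,178),lug1=(579,80),lug2=(606,276)).items():
    z=50 if 'lug' in n else 62
    print(n,onz(t,285+(x-396)/4.4-.4,190+y/4.4-.4,z).round(1))
```

```text
1.65 [521.19392464 166.02231999 208.66665855] [-4.68648487e-01 -3.10626880e+00 -5.53390063e-04] [-0.05542584 -0.44215305  0.36235328] [0.01781673 0.01483186 0.04018032]
h1 [516.6 -75.6  62. ]
h2 [469.8 -65.7  62. ]
bore [492.1 -71.1  62. ]
lug1 [543.7 -64.3  50. ]
lug2 [442.8 -76.5  50. ]
```

View pics/w1.png

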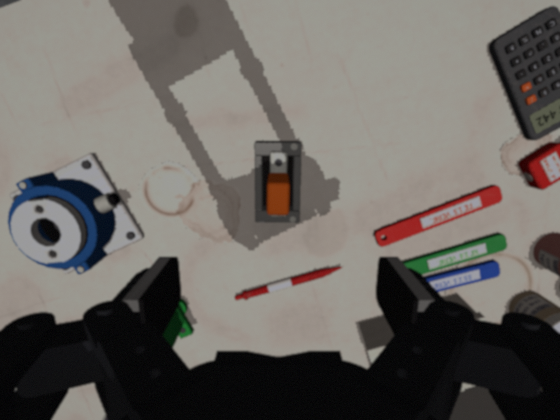

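The wrist view shows the handle at (278,190) in its holder at (278,182), and the ring at (45,231) with holes at about (39,208) and (52,256). Next I measure them.

Run:
```python
from h import *
def ang(r): 
    (cx,cy),(w,h),a=r; a=a if w>h else a+90; return (round(cx,1),round(cy,1)),(round(w,1),round(h,1)),round((a+90)%180-90,1)
for f,(bs,br) in dict(w1=((245,130,310,230),(0,160,120,290)),t1=((205,190,250,250),(290,195,370,265))).items():
    c=dict(np.load(f+'.npz')); 
    img=c['img']; hsv=cv2.cvtColor(img,cv2.COLOR_RGB2HSV).astype(int); P=cloud(c)
    def B(b): m=np.zeros(hsv.shape[:2],bool); m[b[1]:b[3],b[0]:b[2]]=1; return m
    def rays(m,z): v,u=np.nonzero(m); return np.array([onz(c,a,b,z) for a,b in zip(u,v)])[:,:2].astype(np.float32)
    o=B(bs)&(hsv[...,0]<20)&(hsv[...,1]>150)&(hsv[...,2]>60)
    top=o&(abs(P[...,2]-96)<4) ; q=rays(top,96); print(f,'handle',ang(cv2.minAreaRect(q)),q.mean(0),P[top].mean(0))
    h=B(bs)&(abs(P[...,2]-24)<5); q=rays(h,24); print('holder',ang(cv2.minAreaRect(q)))
    r=B(br)&(abs(P[...,2]-62)<4)&(hsv[...,1]<90); q=rays(r,62); k,_=cv2.findContours(r.astype(np.uint8),0,2); k=max(k,key=cv2.contourArea)[:,0]
    q=np.array([onz(c,a,b,62) for a,b in k])[:,:2].astype(np.float32); print('ring ellipse',cv2.fitEllipse(q))
    # dark blobs on ring = holes
    g=cv2.cvtColor(img,cv2.COLOR_RGB2GRAY); ctr=np.array(cv2.fitEllipse(q)[0])
    big=[np.array([onz(c,u,v,62)[:2] for u in np.arange(br[0],br[2],.25)]) for v in np.arange(br[1],br[3],.25)]
    big=np.array(big); uu,vv=np.meshgrid(np.arange(br[0],br[2],.25),np.arange(br[1],br[3],.25))
    G=cv2.remap(g,uu.astype(np.float32),vv.astype(np.float32),cv2.INTER_LINEAR).astype(float)
    d=big-ctr; rad=np.hypot(*d.transpose(2,0,1)); m=(abs(rad-24)<6)
    med=np.median(G[m]); w=np.where(m,np.clip(med*.75-G,0,None),0); 
    n,l=cv2.connectedComponents((w>0).astype(np.uint8))
    for i in range(1,n):
        s=l==i
        if s.sum()>30: p=(big[s]*w[s][:,None]).sum(0)/w[s].sum(); print('  hole',s.sum(),p.round(1),'r',np.hypot(*(p-ctr)).round(1),'ang',np.degrees(np.arctan2(*(p-ctr)[::-1])).round(1))
    bl=B(br)&(hsv[...,0]>95)&(hsv[...,0]<125)&(hsv[...,1]>120)
    d2=P[...,:2]-ctr; rr=np.hypot(d2[...,0],d2[...,1]); L=bl&(rr>49)&(rr<60)&(P[...,2]>44)
    n,l=cv2.connectedComponents(L.astype(np.uint8))
    for i in range(1,n):
        if (l==i).sum()>4: p=rays(l==i,50).mean(0); print('  lug',(l==i).sum(),p,np.degrees(np.arctan2(*(p-ctr)[::-1])).round(1))
```

```text
w1 handle ((521.9, 165.3), (19.3, 28.6), -17.2) [522.10345 165.67831] [522.4105299  165.58353428  94.68544692]
holder ((522.9, 164.6), (49.6, 88.3), -17.6)
ring ellipse ((494.6097106933594, -69.36552429199219), (67.51904296875, 70.23128509521484), 1.8359029293060303)
  hole 953 [470.9 -64.2] r 24.3 ang 167.8
  hole 876 [517.6 -73.9] r 23.4 ang -11.1
  lug 41 [442.92975 -69.84282] -179.5
  lug 29 [544.09656 -55.48199] 15.7Traceback (most recent call last):
  File "<stdin>", line 10, in <module>
  File "<stdin>", line 8, in rays
IndexError: too many indices for array: array is 1-dimensional, but 2 were indexed
```

>>> carry_out(fingers=[1,1,1,1,1,1,1,-1,-1,-1,-1,-1,-1,-1,-1,-1], dp=[[0.001,-0.001,-0.06],[0.001,-0.001,-0.12],[0.001,-0.001,-0.18],[0.001,-0.001,-0.22],[0.001,-0.001,-0.25],[0.001,-0.001,-0.267],[0.001,-0.001,-0.267],[0.001,-0.001,-0.267],[0.001,-0.001,-0.267],[0.001,-0.001,-0.267],[0.001,-0.001,-0.267],[0.001,-0.001,-0.267],[0.001,-0.001,-0.267],[0.001,-0.001,-0.267],[0.001,-0.001,-0.267],[0.001,-0.001,-0.267]], roll=[0,0,0,0,0,0,0,0,0,0,0,0,0,0,0,0])

```text
clock: 3.3
tcp_pos: [523.2, 164.4, 49.1]
tool_rot: [0.472, 3.105, 0.001]
contact_force: [0.2, 0.2, 5.7]
finger_gap: 0.224
grip_force: 59.7
```

>>> carry_out(fingers=[-1,-1,-1,-1,-1,-1,-1,-1,-1,-1,-1,-1,-1,-1,-1,-1,-1], dp=[[0,0,0.02],[0,0,0.05],[0,0,0.1],[0,0,0.15],[0,0,0.16],[-0.005,-0.05,0.16],[-0.013,-0.11,0.16],[-0.02,-0.17,0.16],[-0.028,-0.23,0.16],[-0.035,-0.29,0.16],[-0.041,-0.34,0.16],[-0.045,-0.37,0.16],[-0.0475,-0.389,0.16],[-0.0475,-0.389,0.16],[-0.0475,-0.389,0.16],[-0.0475,-0.389,0.16],[-0.0475,-0.389,0.16]], roll=[0,0,0,0,0,0.01,0.02,0.03,0.04,0.05,0.06,0.062,0.062,0.062,0.062,0.062,0.062])

```text
clock: 5.0
tcp_pos: [494.3, -68.2, 144.3]
tool_rot: [-0.318, -3.125, -0.001]
contact_force: [-0.7, 0.2, -1.8]
finger_gap: 0.22
grip_force: 59.1
```

Run:
```python
from h import *
for i in range(3):
    s=robot.get_state(); print(s['clock'],s['tcp_pos'].round(2),s['tool_rot'].round(3),s['contact_force'].round(2),s['wrist_torque'].round(3),s['finger_gap'])
    if i==0: c=cam('wrist'); np.savez('w2.npz',**c)
    if i==1: t=cam('side'); np.savez('s2.npz',**t)
u=c['img']; v=cv2.resize(t['img'][180:280,210:330],None,fx=2,fy=2,interpolation=cv2.INTER_CUBIC)
o=np.zeros((420,800,3),np.uint8); o[:,:560]=u; o[:200,560:]=v
cv2.imwrite('pics/w2.png',o[...,::-1])
```

```text
5.0 [494.31 -68.22 144.26] [-3.180e-01 -3.125e+00 -1.000e-03] [-0.73  0.21 -1.81] [-0.012 -0.029  0.024] 0.21996281287656955
5.05 [494.32 -68.32 144.31] [-3.180e-01 -3.125e+00 -1.000e-03] [-0.62 -0.01 -1.02] [-0.014 -0.029 -0.053] 0.2217122827640018
5.1 [494.36 -68.45 144.33] [0.318 3.125 0.   ] [-0.69 -0.23 -1.74] [-0.007  0.006  0.006] 0.22349194060393268
```

View pics/w2.png

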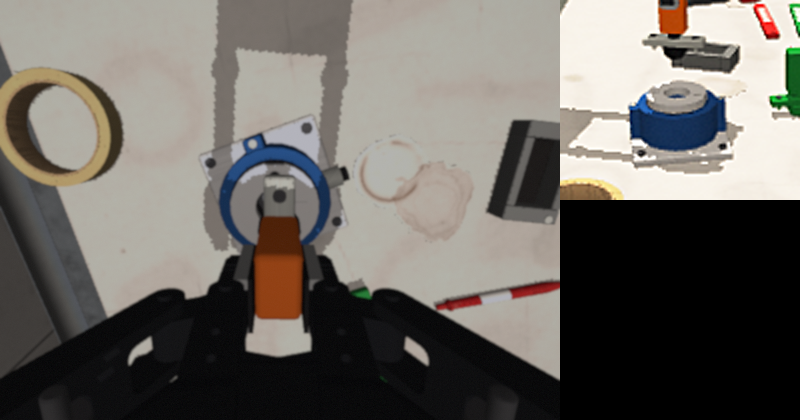

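The spanner is upright in the gripper above the head, with the handle's top face at about (278,285) and the bar at (280,195). Before lowering I check the grip offset and the ring centre from this pose.

Run:
```python
from h import *
def ang(r): 
    (cx,cy),(w,h),a=r; a=a if w>h else a+90; return (round(cx,1),round(cy,1)),(round(w,1),round(h,1)),round((a+90)%180-90,1)
c=dict(np.load('w2.npz')); P=cloud(c); hsv=cv2.cvtColor(c['img'],cv2.COLOR_RGB2HSV).astype(int)
o=(hsv[...,0]<20)&(hsv[...,1]>150)&(hsv[...,2]>60); o[:200]=0; o[330:]=0; o[:,:240]=0; o[:,320:]=0
z=np.percentile(P[o][:,2],90); t=o&(P[...,2]>z-6); print('top z',z,np.percentile(P[o][:,2],[5,50,95]),t.sum())
zt=np.median(P[t][:,2]); v,u=np.nonzero(t); q=np.array([onz(c,a,b,zt) for a,b in zip(u,v)])[:,:2].astype(np.float32); print(zt,'handle',ang(cv2.minAreaRect(q)),q.mean(0))
bl=(hsv[...,0]>95)&(hsv[...,0]<125)&(hsv[...,1]>120)&(abs(P[...,2]-52)<4); bl[:120]=0;bl[260:]=0;bl[:,:200]=0;bl[:,360:]=0
v,u=np.nonzero(bl); q=np.array([onz(c,a,b,52) for a,b in zip(u,v)])[:,:2]
ctr=np.array([494.3,-69.]); r=np.hypot(*(q-ctr).T)
from scipy.optimize import least_squares
k,_=cv2.findContours(bl.astype(np.uint8),0,2); k=max(k,key=cv2.contourArea)[:,0]; q=np.array([onz(c,a,b,52) for a,b in k])[:,:2]
f=lambda p,s:np.hypot(*(s-p[:2]).T)-46
s=q[abs(f(ctr,q))<4]; p=least_squares(f,ctr,args=(s,),loss='soft_l1').x; print('rim centre',p,len(s),np.abs(f(p,s)).mean())
# bar: pixels at z about zt-56..-66
b=(abs(P[...,2]-(zt-56))<5); b[:150]=0;b[230:]=0;b[:,:255]=0;b[:,310:]=0
v,u=np.nonzero(b); q=np.array([onz(c,a,bb,zt-56) for a,bb in zip(u,v)]); print('bar',ang(cv2.minAreaRect(q[:,:2].astype(np.float32))),P[b].mean(0))
```

```text
top z 190.6408336041446 [149.42950398 189.46676234 190.90709856] 3166
189.89016853554915 handle ((486.4, -66.2), (19.1, 42.1), -11.9) [491.74484  -67.339424]
rim centre [494.66233296 -70.75534402] 122 1.6454546060336657
bar ((472.0, -61.6), (19.1, 22.4), -16.9) [472.08300504 -62.57869086 130.33027748]
```

>>> carry_out(fingers=[-1,-1,-1,-1,-1,-1,-1,-1,-1,-1,-1], dp=[[0.002,-0.0035,-0.01],[0.002,-0.0035,-0.025],[0.002,-0.0035,-0.04],[0.002,-0.0035,-0.055],[0.002,-0.0035,-0.068],[0.002,-0.0035,-0.075],[0.002,-0.0035,-0.079],[0.002,-0.0035,-0.082],[0.002,-0.0035,-0.085],[0.002,-0.0035,-0.087],[0.002,-0.0035,-0.087]], roll=[0,0,0,0,0,0,0,0,0,0,0])

```text
clock: 6.2
tcp_pos: [495.5, -71.3, 92.2]
tool_rot: [0.32, 3.125, 0.0]
contact_force: [-0.2, 0.8, -2.3]
finger_gap: 0.223
grip_force: 59.1
```

Run:
```python
from h import *
for i in range(2):
    s=robot.get_state(); print(s['clock'],s['tcp_pos'].round(2),s['tool_rot'].round(3),s['contact_force'].round(2),s['wrist_torque'].round(3),s['finger_gap'])
    t=cam('side')
```

```text
6.2 [495.5  -71.32  92.18] [0.32  3.125 0.   ] [-0.17  0.77 -2.33] [0.024 0.029 0.034] 0.22292772526754828
6.25 [495.57 -71.3   92.25] [0.32  3.125 0.   ] [-0.37 -0.27 -1.8 ] [0.013 0.05  0.029] 0.21796421872179705
```

No contact force with the tips 3 mm under the face, so the pins seem to be in the holes. I continue down.

>>> carry_out(fingers=[-1,-1,-1,-1,-1,-1], dp=[[0,0,-0.003],[0,0,-0.006],[0,0,-0.009],[0,0,-0.011],[0,0,-0.013],[0,0,-0.013]], roll=[0,0,0,0,0,0])

```text
clock: 6.9
tcp_pos: [495.5, -71.3, 84.6]
tool_rot: [0.32, 3.125, 0.0]
contact_force: [-1.2, 0.2, 3.3]
finger_gap: 0.221
grip_force: 59.6
```

Run:
```python
from h import *
s=robot.get_state(); print(s['clock'],s['tcp_pos'].round(2),s['tool_rot'].round(3),s['contact_force'].round(2),s['wrist_torque'].round(3),s['finger_gap'])
t=cam('side'); cv2.imwrite('pics/s3.png',cv2.resize(t['img'][190:270,220:330],None,fx=7,fy=7,interpolation=cv2.INTER_CUBIC)[...,::-1])
```

```text
6.9 [495.51 -71.28  84.56] [0.32  3.125 0.   ] [-1.21  0.21  3.28] [0.052 0.203 0.02 ] 0.22089262045227784
```

View pics/s3.png

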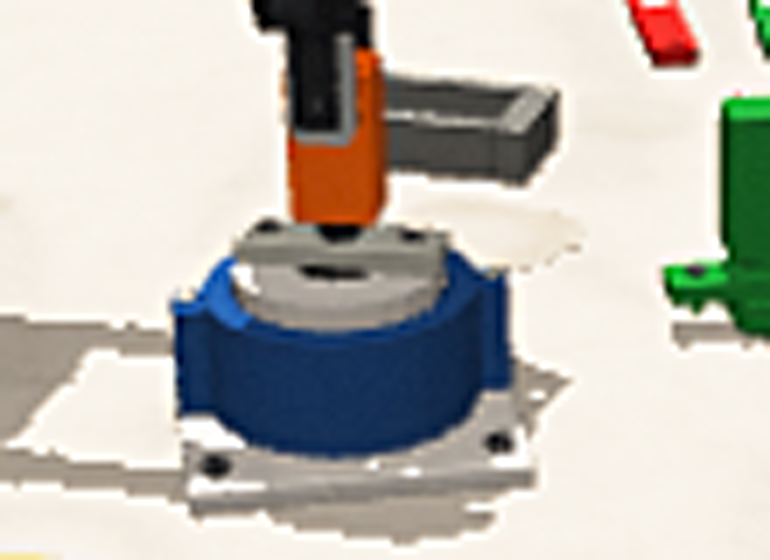

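The bar sits flat on the ring with about 5 N and both pins in, so it is fully seated. Next I turn clockwise, pressing slightly more.

>>> carry_out(fingers=[-1,-1,-1,-1,-1,-1,-1,-1,-1,-1,-1,-1,-1,-1], dp=[[0,0,-0.001],[0,0,-0.0015],[0,0,-0.0015],[0,-0.0005,-0.0015],[0,-0.0005,-0.0015],[-0.0005,-0.001,-0.0015],[-0.0005,-0.001,-0.0015],[-0.0005,-0.001,-0.0015],[-0.001,-0.0015,-0.0015],[-0.001,-0.0015,-0.0015],[-0.001,-0.0015,-0.0015],[-0.001,-0.0015,-0.0015],[-0.001,-0.0015,-0.0015],[-0.001,-0.0015,-0.0015]], roll=[0,0,-0.04,-0.08,-0.12,-0.17,-0.22,-0.27,-0.32,-0.37,-0.42,-0.46,-0.5,-0.5])

```text
clock: 8.35
tcp_pos: [495.2, -71.9, 83.7]
tool_rot: [1.491, 2.765, 0.001]
contact_force: [0.1, 1.4, 4.1]
finger_gap: 0.223
grip_force: 59.8
```

```bash
cat > st.py <<'E'
from h import *
s=robot.get_state(); r=s['tool_rot']; a=np.degrees(np.arctan2(r[1],r[0]))*2-90
print(s['clock'],s['tcp_pos'].round(2),'yaw y',((a+180)%360-180).round(2),s['contact_force'].round(2),s['wrist_torque'].round(3),s['finger_gap'].round(3),'q6',s['qpos'][5].round(2))
E
python3 st.py
```

```text
Traceback (most recent call last):
  File "st.py", line 3, in <module>
    print(s['clock'],s['tcp_pos'].round(2),'yaw y',((a+180)%360-180).round(2),s['contact_force'].round(2),s['wrist_torque'].round(3),s['finger_gap'].round(3),'q6',s['qpos'][5].round(2))
                                                                                                                                     ^^^^^^^^^^^^^^^^^^^^^
AttributeError: 'float' object has no attribute 'round'
```

```bash
sed -i "s/s\['finger_gap'\].round(3)/s['finger_gap']/" st.py; python3 st.py
```

```text
8.35 [495.24 -71.86  83.71] yaw y 33.33 [0.05 1.43 4.08] [0.328 0.06  0.207] 0.22317501051052532 q6 -0.87
```

>>> carry_out(fingers=[-1,-1,-1,-1], dp=[[0,0,0],[0,0,0],[0,0,0],[0,0,0]], roll=[-0.03,-0.06,-0.08,-0.08])

```text
clock: 8.75
tcp_pos: [495.2, -71.9, 83.6]
tool_rot: [1.66, 2.666, 0.001]
contact_force: [-0.2, 1.6, 3.7]
finger_gap: 0.223
grip_force: 59.7
```

```bash
python3 st.py
```

```text
8.75 [495.18 -71.86  83.63] yaw y 26.18 [-0.24  1.63  3.7 ] [0.436 0.083 0.26 ] 0.22305820498240067 q6 -0.74
```

>>> carry_out(fingers=[-1,-1,-1,-1], dp=[[0,0,0],[0,0,0],[0,0,0],[0,0,0]], roll=[-0.025,-0.05,-0.05,-0.05])

```text
clock: 9.15
tcp_pos: [495.2, -71.9, 83.6]
tool_rot: [1.764, 2.6, 0.001]
contact_force: [0.5, 3.4, 4.4]
finger_gap: 0.222
grip_force: 59.8
```

```bash
python3 st.py
```

```text
9.15 [495.15 -71.87  83.56] yaw y 21.69 [0.46 3.37 4.37] [0.589 0.002 0.179] 0.22188480922730963 q6 -0.66
```

>>> carry_out(fingers=[-1,-1,-1,-1], dp=[[0,0.0005,0],[0,0.001,0],[0,0.001,0],[0,0.001,0]], roll=[-0.025,-0.05,-0.05,-0.05])

```text
clock: 9.55
tcp_pos: [495.1, -71.8, 83.6]
tool_rot: [1.864, 2.528, 0.0]
contact_force: [0.6, 1.4, 4.7]
finger_gap: 0.216
grip_force: 59.8
```

```bash
python3 st.py
```

```text
9.55 [495.13 -71.77  83.55] yaw y 17.19 [0.58 1.35 4.7 ] [ 0.32  -0.026  0.209] 0.2162219721890267 q6 -0.58
```

>>> carry_out(fingers=[-1,-1,-1,-1], dp=[[0,0,0],[0,0,0],[0,0,0],[0,0,0]], roll=[-0.025,-0.05,-0.05,-0.05])

```text
clock: 9.95
tcp_pos: [495.1, -71.7, 83.5]
tool_rot: [1.962, 2.453, 0.0]
contact_force: [1.0, 1.0, 5.3]
finger_gap: 0.223
grip_force: 59.9
```

```bash
python3 st.py
```

```text
9.95 [495.14 -71.75  83.53] yaw y 12.69 [0.95 1.   5.34] [ 0.295 -0.06   0.265] 0.22298436434239324 q6 -0.5
```

>>> carry_out(fingers=[-1,-1,-1,-1], dp=[[0,0,0],[0,0,0],[0,0,0],[0,0,0]], roll=[-0.025,-0.05,-0.05,-0.05])

```text
clock: 10.35
tcp_pos: [495.1, -71.7, 83.5]
tool_rot: [2.057, 2.374, 0.0]
contact_force: [0.2, 1.4, 5.0]
finger_gap: 0.223
grip_force: 59.9
```

```bash
python3 st.py
```

```text
10.35 [495.1  -71.67  83.48] yaw y 8.2 [0.24 1.43 5.02] [ 0.297 -0.11   0.464] 0.22321590231750046 q6 -0.43
```

>>> carry_out(fingers=[-1,-1,-1,-1], dp=[[0,0,0],[0,0,0],[0,0,0],[0,0,0]], roll=[-0.02,-0.04,-0.04,-0.04])

```text
clock: 10.75
tcp_pos: [495.1, -71.7, 83.5]
tool_rot: [2.13, 2.308, 0.0]
contact_force: [0.6, 1.4, 4.3]
finger_gap: 0.224
grip_force: 59.9
```

```bash
python3 st.py
```

```text
10.75 [495.12 -71.65  83.51] yaw y 4.59 [0.63 1.37 4.32] [ 0.349 -0.156  0.58 ] 0.22443941658611358 q6 -0.36
```

Torque keeps rising with handle angle (0.26, 0.46, 0.58 N m), so the ring is at its stop. I unwind the shank before lifting.

>>> carry_out(fingers=[-1,-1,-1,-1,-1,-1], dp=[[0,0,0],[0,0,0],[0,0,0],[0,0,0],[0,0,0],[0,0,0]], roll=[0.04,0.08,0.12,0.16,0.18,0.18])

```text
clock: 11.35
tcp_pos: [495.0, -71.7, 83.5]
tool_rot: [1.787, 2.584, 0.0]
contact_force: [0.4, 0.4, 4.3]
finger_gap: 0.221
grip_force: 60.0
```

```bash
python3 st.py
```

```text
11.35 [494.96 -71.71  83.47] yaw y 20.66 [0.39 0.36 4.29] [ 0.113 -0.103 -0.061] 0.2205348951590187 q6 -0.64
```

>>> carry_out(fingers=[-1,-1,-1,-1,-1,-1,-1,-1], dp=[[0,0,0.005],[0,0,0.01],[0,0,0.02],[0,0,0.035],[0,0,0.06],[0,0,0.09],[0,0,0.1],[0,0,0.1]], roll=[0,0,0,0,0,0,0,0])

```text
clock: 12.15
tcp_pos: [495.3, -71.8, 144.4]
tool_rot: [1.785, 2.583, 0.001]
contact_force: [0.4, -0.8, -2.4]
finger_gap: 0.22
grip_force: 59.3
```

```bash
python3 st.py
```

```text
12.15 [495.32 -71.83 144.44] yaw y 20.7 [ 0.36 -0.82 -2.36] [-0.02   0.011 -0.079] 0.21999266185870323 q6 -0.64
```

>>> carry_out(fingers=[-1,-1,-1,-1,-1,-1,-1,-1,-1,-1,-1,-1,-1,-1,-1], dp=[[0.003,0.02,0],[0.008,0.07,0],[0.014,0.12,0],[0.021,0.18,0],[0.028,0.24,0],[0.035,0.3,0],[0.041,0.35,0],[0.045,0.38,0],[0.0465,0.393,0],[0.0465,0.393,0],[0.0465,0.393,0],[0.0465,0.393,0],[0.0465,0.393,-0.05],[0.0465,0.393,-0.08],[0.0465,0.393,-0.08]], roll=[0.04,0.12,0.2,0.28,0.36,0.44,0.51,0.56,0.578,0.578,0.578,0.578,0.578,0.578,0.578])

```text
clock: 13.65
tcp_pos: [520.4, 162.7, 93.1]
tool_rot: [-0.474, -3.1, 0.003]
contact_force: [-0.8, -0.6, -1.7]
finger_gap: 0.219
grip_force: 58.9
```

```bash
python3 st.py
python3 - <<'E'
from h import *
t=cam('side'); w=cam('wrist'); o=np.zeros((420,800,3),np.uint8)
o[:,:400]=w['img'][:,80:480]; o[:320,400:]=cv2.resize(t['img'][150:230,230:330],None,fx=4,fy=4,interpolation=cv2.INTER_CUBIC)
cv2.imwrite('pics/back.png',o[...,::-1])
E
```

```text
13.65 [520.41 162.72  93.1 ] yaw y 72.62 [-0.83 -0.58 -1.68] [-0.008  0.079 -0.034] 0.219409578976569 q6 -1.09
```

View pics/back.png

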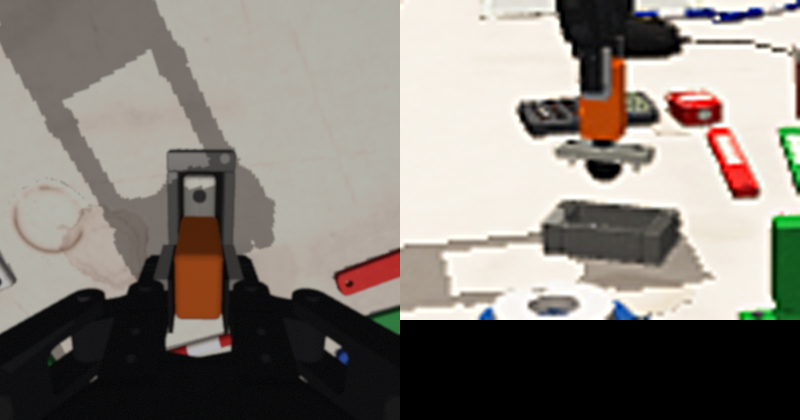

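The spanner is upright above the holder, aligned with it. The arm is still settling, so I lower partway.

>>> carry_out(fingers=[-1,-1,-1,-1], dp=[[0,0,-0.015],[0,0,-0.03],[0,0,-0.03],[0,0,-0.03]], roll=[0,0,0,0])

```text
clock: 14.15
tcp_pos: [522.6, 164.2, 77.3]
tool_rot: [-0.472, -3.106, 0.0]
contact_force: [-0.4, -0.3, -1.3]
finger_gap: 0.218
grip_force: 59.1
```

```bash
python3 st.py
```

```text
14.15 [522.59 164.2   77.26] yaw y 72.73 [-0.35 -0.29 -1.35] [ 0.046 -0.03  -0.005] 0.21786383533024267 q6 -1.09
```

>>> carry_out(fingers=[-1,-1,-1,-1,-1,-1,-1], dp=[[0,0,-0.012],[0,0,-0.024],[0,0,-0.034],[0,0,-0.041],[0,0,-0.045],[0,0,-0.0465],[0,0,-0.0465]], roll=[0,0,0,0,0,0,0])

```text
clock: 14.85
tcp_pos: [522.8, 164.3, 49.5]
tool_rot: [0.472, 3.106, 0.0]
contact_force: [0.1, 1.1, -0.6]
finger_gap: 0.223
grip_force: 59.3
```

```bash
python3 st.py
```

```text
14.85 [522.81 164.26  49.51] yaw y 72.72 [ 0.11  1.12 -0.56] [ 0.007 -0.007  0.037] 0.22322399033901394 q6 -1.09
```

>>> carry_out(fingers=[-1,-1,0,1,1,1,1,1,1,1,1,1,1,1,1,1], dp=[[0,0,-0.001],[0,0,-0.001],[0,0,-0.001],[0,0,-0.001],[0,0,-0.001],[0,0,-0.001],[0,0,-0.001],[0,0,-0.001],[0,0,0.02],[0,0,0.05],[0,0,0.1],[0,0,0.16],[0,0,0.22],[0,0,0.26],[0,0,0.26],[0,0,0.26]], roll=[0,0,0,0,0,0,0,0,0,0,0,0,0,0,0,0])

```text
clock: 16.45
tcp_pos: [522.8, 164.2, 206.4]
tool_rot: [0.472, 3.104, 0.001]
contact_force: [-0.0, -0.9, 0.2]
finger_gap: 0.997
grip_force: 0.0
```

```bash
python3 st.py
python3 - <<'E'
from h import *
w=cam('wrist'); t=cam('side'); np.savez('w9.npz',**w); o=np.zeros((560,800,3),np.uint8)
o[:280,:373]=cv2.resize(w['img'],(373,280)); o[:280,400:750]=cv2.resize(t['img'][160:240,230:330],(350,280),interpolation=cv2.INTER_CUBIC)
tp=cam('top'); o[280:,:400]=cv2.resize(tp['img'][180:260,270:384],(400,280),interpolation=cv2.INTER_CUBIC)
o[280:,400:]=cv2.resize(w['img'][150:290,0:200],(400,280),interpolation=cv2.INTER_CUBIC)
cv2.imwrite('pics/end.png',o[...,::-1])
E
```

```text
16.45 [522.8  164.24 206.43] yaw y 72.72 [-0.04 -0.9   0.19] [-0.008  0.043 -0.034] 0.9969180650967925 q6 -1.09
```

View pics/end.png

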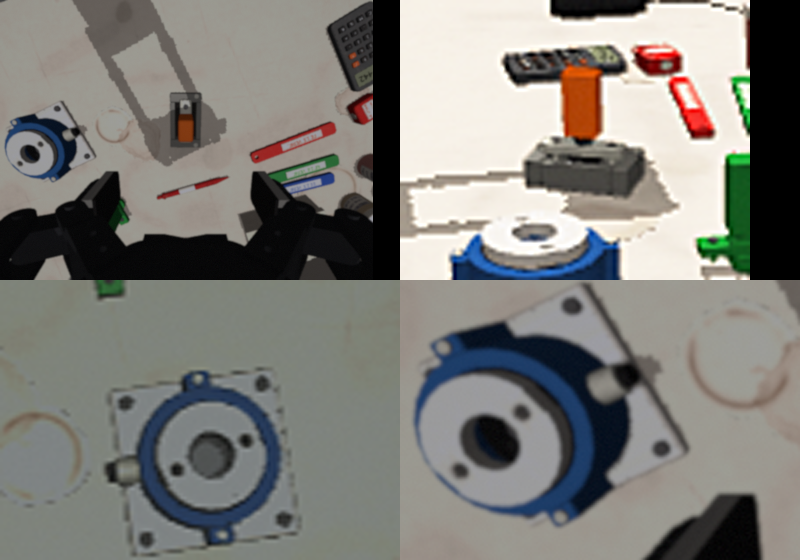

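The spanner stands in its holder. The ring's holes in the top view are now at crop (246,440) and (177,470). That is about 0.96 rad clockwise of the start, which agrees with the torque rise at the stop.

```bash
python3 -c "
from cell import robot
print(robot.finish_job())"
```

```text
the job is handed in; nothing more can be done
None
```

I turned the ring clockwise about 0.96 rad to its stop, where the torque rose to 0.58 N m (about 12 N at each pin), stood the spanner back in its holder, and handed the job in at about 16.5 s.

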